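# Snap the right cap onto the open marker and keep it pressed

## Robot

A 6-joint arm with a two-finger parallel gripper is mounted at the origin on a cart in front of the work surface, level with it; the furniture and walls round the work are solid. World frame = base frame: x ahead of the robot, y to its left, z up, the work surface at z = 0. Lengths are in m, angles in rad, forces in N, time in s.
With the tool pointing down it reaches from about 0.225 to 0.875 m from the base axis. Payload 3.4 kg.
Tool frame: the origin (TCP) lies on the mounting face of the last link; the fingertips stand 173 mm ahead of it and the grasp point (between the pads) lies 155 mm ahead of it; y points along the fingers, x is the direction in which the jaws open and shut, and the axes are right-handed (so a half turn about y gives the same grasp; the last joint's range is limited). The gripper opens to 85 mm and grips with 20 to 120 N. Pads are 22 mm wide; open, the fingers measure 114 mm over their backs; the gripper's body (76 mm by 85 mm) begins 54 mm behind the grasp point. The pads swing forward as they close: fully open they stand 13 mm farther back than shut.
Start: joints at [-1.446, 0.276, 1.505, -0, 1.361, -0.121], TCP at [0.14, -0.558, 0.405] pointing down, gripper open.
Joint ranges: [-2.89, 2.89], [-0.75, 2.08], [0.22, 2.7], [-1.18, 4.32], [0.11, 2.71], [-2.7, 2.7]. Speed limits (rad/s): [2.57, 2.57, 3.14, 3.14, 3.14, 3.14].

## Interface

Orientations are given as a unit quaternion [w, x, y, z].
In Python, from rig import manip, vision, ticket gives the robot as it stands.
- The arm moves only by the tool arm_command, never from a script. Its argument "increments" is one flat list of numbers, 7 for each row, row after row: the turn, a rotation vector about the tool's x, y, z in rad, then the shift along the tool's x, y, z in cm, then the closure, from 0 (fully open) to 1 (shut). In form: [wx, wy, wz, tx, ty, tz, hand, wx, wy, wz, tx, ty, tz, hand, ...]. A call has 1 to 8 rows; each row shifts and turns the commanded pose from where the row before left it, along the tool's axes as they then stand; what a row does not reach is not made up. A row lasts 1/8 s, in which the tool goes at most 62.5 mm and 10.7 degrees, less where a joint would pass 70% of its speed; a pose out of reach is approached as far as the arm can. A call is refused whole if a number of a shift passes 6.25 or a number of a turn 0.188, either way. A call with a gripper value outside its range is refused whole. The fingers move at their own pace and stop on an object; "grip_force" is the grip in N (left out, the last holds). Time passes only in rows, so rows that do not move let the fingers close. It gives the time, the measured TCP pose, the force and the opening at its end, in the units of the state.
- manip.get_state(): the state, without advancing time (a new reading comes with each control period).
- vision.get_image(name): name is "scene" or "top" or "wrist"; returns the picture (400x640x3 uint8, red, green, blue); there is no depth.
- vision.camera_params(name): a dict with "vfov" (degrees; the focal length in pixels is half the picture's height over the tangent of half this angle, whatever the lens; pixels are square), "cx", "cy" (the principal point, pixels), "R" (3x3) and "t" (3): a world point X has camera coordinates R X + t. Camera axes: x right, y down, z forward; pixel columns grow to the right and rows downward; lengths in m; the calibration is good to about 2 mm. The wrist camera is an equidistant fisheye: a pixel r from the principal point sees the ray r / f radians off the axis. A picture is of the moment at which its call begins: read the wrist's pose just before it. camera_params takes no time and is no camera call; for the wrist camera it gives the pose at the moment of the call.
- ticket.sign_off(): hands the job in, once; it reports no verdict.
The state is a dict: "clock": time; "qpos": joint angles; "qd": joint speeds; "effort": joint torques, N m; "position": TCP position; "ee_rot": TCP orientation; "contact_force": force on the tool from outside, world axes, zero at the start; "moment": the same for the moment, N m; "width": finger opening in m.
Only numpy, scipy, OpenCV 4.12 (cv2) and the standard library are available. Lean on these libraries where they do the work, as an engineer would, in place of code of your own. Each camera call takes 0.05 s, during which the arm holds its last target.

## Task

The thick marker clamped nib-up in the stand has been left open. From the compartments of the white tray pick the cap that is as wide as the marker's barrel (the middle one of the three cap sizes), push it straight down over the nib, past the click of the snap bead, and keep pressing until its rim sits fully home on the barrel's shoulder. Finish while still gripping the cap and pressing it down firmly; leave the other caps in their compartments and do not shove the other things about.

Things in the scene. Friction and masses are not known exactly. Their poses are not given: they have to be found in the camera images.
- cap_mid: the right cap: black, round, 28 mm across and 38 mm tall, standing on its open mouth in one compartment. Origin: centre of its mouth rim (underside); z points up to its closed crown. The bore is 24 mm wide and 34 mm deep, with an inward lip of 18.6 mm inner diameter and 2.5 mm height at the mouth. 20 g
- cap_mouth (a point): the centre of the right cap's mouth rim, the same point as its origin; its axes are the cap's
- cap_small: a wrong cap: same look and height (38 mm), 19 mm across; origin at the centre of its underside, z up
- cap_large: a wrong cap: same look and height (38 mm), 37 mm across; origin at the centre of its underside, z up
- eraser: eraser, 34x46x12 mm, lying in the fourth compartment; origin at the centre of its underside
- tray: white fixed organiser tray, 140 (its x) x 196 (its y) x 20 mm high, walls and floor 4 mm, divided by one wall along x and one along y into 2 x 2 compartments of 64 x 92 mm; their centres lie at x = +-34, y = +-48 mm of the origin (centre of its underside). Which cap stands in which compartment varies
- stand: fixed stand with the open marker clamped upright: steel foot 80x80x12 mm, grey block 56 mm wide up to z = 42 mm, collar 35 mm wide up to 48 mm, then the marker's barrel, 28 mm across, up to its shoulder at 90 mm. Origin: centre of the foot's underside, z up along the marker
- marker_shoulder (a point): centre of the marker's shoulder (top of the barrel, 90 mm above the worktop), on the marker's axis, z up. Above it: a neck 16 mm across and 13 mm high, then a cone and the nib, whose tip is 25 mm above the shoulder. The cap is home when its rim (point cap_mouth) lies on the shoulder, which is a hard stop
- battery_9v: block battery, 28x31x47 mm, standing on the worktop between tray and stand; origin at the centre of its underside
- usb_stick: memory stick, 47x52x10 mm, on the worktop; origin at the centre of its underside
- highlighter: marker pen lying behind the stand, 129x29x22 mm; origin at the centre of its underside
- snap_bead (a point): centre of the neck's springy snap bead (four balls, 22.6 mm across), 8.5 mm above the shoulder. The cap's lip meets it with the rim 11 to 10 mm above the shoulder; the push rises to about 6 to 10 N, then drops with a click at about 8 mm: the bead now draws the cap down until the rim is some 2 mm above the shoulder, and the last 2 mm are free

How it is judged:
By the outcome, as a careful person would: the job done as asked, in the order asked, and still so for the second after the job is handed in, while the arm keeps its last pose, push and grip.
It also fails if it takes over 42 s, if anything falls off the work surface, if the arm or the gripper's body presses on something with over 40 N, if the wrist force passes 120 N, or if a joint passes its speed limit or range.

## Working session

There is one attempt and no reset: what is moved stays moved. The work goes in short steps, Python scripts to look and compute and a tool call to move; the robot and the scene stay as the last step left them, time stands still between calls to the robot, and variables do not carry over. Pictures are saved under pics/ and viewed, and the job is handed in when it is done.

Besides the shell and the picture viewer there is one more tool, called as a command line: name --argument value ..., lists and objects as JSON in quotes. arm_command: Moves the arm, as the interface text tells. Its arguments: {"type":"object","properties":{"increments":{"type":"array"},"grip_force":{"type":"number"}},"required":["increments"]}

```bash
mkdir -p pics; python3 - <<'E'
from rig import manip, vision
import cv2
s=manip.get_state();print(s)
for n in("scene","top","wrist"):
    p=vision.camera_params(n);print(n,p)
    cv2.imwrite(f"pics/{n}0.png",vision.get_image(n)[:,:,::-1])
E
```

```text
{'clock': 0.0, 'qpos': array([-1.44598792e+00,  2.76566018e-01,  1.50615650e+00,  5.64789846e-06,
        1.36071888e+00, -1.20956793e-01]), 'qd': array([ 0.00198072, -0.00015081, -0.00061231, -0.00104868, -0.0013037 ,
       -0.00103048]), 'effort': array([ 1.01680867e-03, -4.16759455e+01, -2.45801353e+01, -3.10552459e-04,
        1.08214360e-02, -1.51231955e-06]), 'position': array([ 0.13988753, -0.55748543,  0.40384665]), 'ee_rot': array([ 0.55797868, -0.55705333,  0.43540477, -0.43448138]), 'contact_force': array([ 0.47011124, -0.55666332,  0.66293689]), 'moment': array([-0.0073148 ,  0.08186189,  0.01454207]), 'width': 0.08548238199307623}
scene {'vfov': 44.480885185086116, 'cx': 323.5974510675155, 'cy': 194.81751088612307, 'R': array([[-0.85676967, -0.51548973,  0.01469911],
       [-0.27627168,  0.4347363 , -0.85713377],
       [ 0.43545342, -0.73842717, -0.51488409]]), 't': array([0.42955105, 0.21669726, 1.01622998])}
top {'vfov': 44.59563651877491, 'cx': 321.0954327988127, 'cy': 200.07229169011035, 'R': array([[-0.06648714, -0.99774425, -0.00926666],
       [-0.79188115,  0.05841465, -0.60787497],
       [ 0.60704506, -0.03307777, -0.79397869]]), 't': array([0.01418154, 0.46710895, 1.1142011 ])}
wrist {'vfov': 65.70646984690485, 'cx': 322.2050500260359, 'cy': 199.24974149484933, 'R': array([[ 0.24264377, -0.97011472, -0.00119703],
       [-0.9367885 , -0.23462855,  0.25957032],
       [-0.25209385, -0.06186175, -0.96572347]]), 't': array([-0.57464331, -0.03336228,  0.37867854])}
```

View pics/scene0.png

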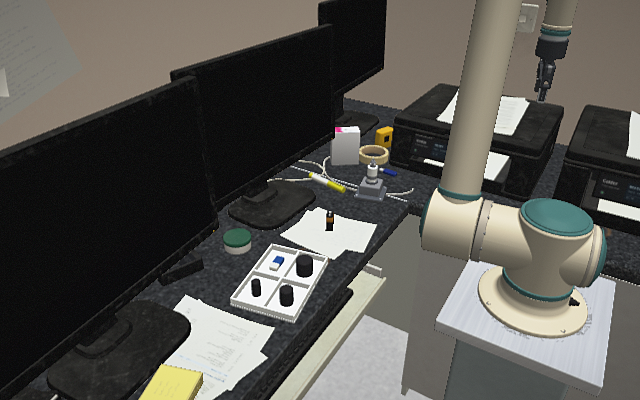

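View pics/top0.png

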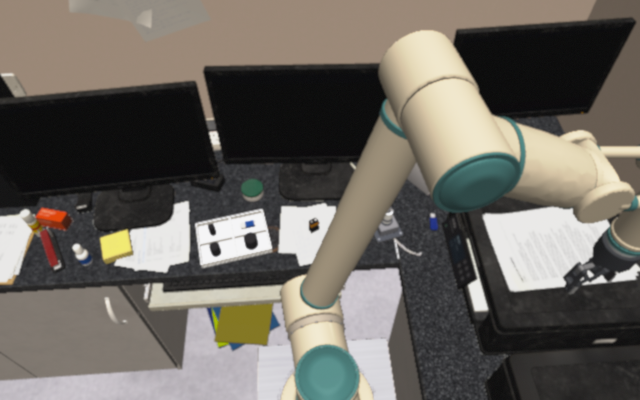

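View pics/wrist0.png

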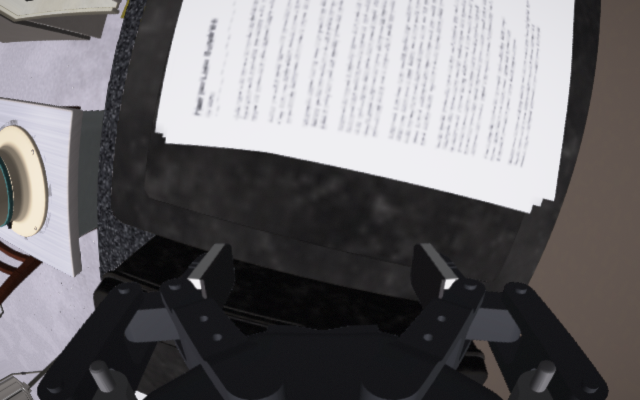

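```bash
cat > h.py <<'E'
from rig import manip, vision
import cv2, numpy as np
from scipy.spatial.transform import Rotation as Ro
def fpx(p): return 200/np.tan(np.radians(p["vfov"])/2)
def onplane(p,uv,z,fish=False):
    f=fpx(p);d=np.array([uv[0]-p["cx"],uv[1]-p["cy"]])/f
    if fish:
        th=np.hypot(*d); r=np.array([*(d/th*np.sin(th)),np.cos(th)]) if th>1e-9 else np.array([0,0,1.])
    else: r=np.array([*d,1.])
    C=-p["R"].T@p["t"]; v=p["R"].T@r
    return C+v*(z-C[2])/v[2]
def proj(p,X,fish=False):
    c=p["R"]@np.asarray(X,float)+p["t"];f=fpx(p)
    if fish:
        r=np.hypot(c[0],c[1]);th=np.arctan2(r,c[2]);return np.array([p["cx"]+f*th*c[0]/r,p["cy"]+f*th*c[1]/r])
    return np.array([p["cx"]+f*c[0]/c[2],p["cy"]+f*c[1]/c[2]])
def tool():
    s=manip.get_state();q=s["ee_rot"];R=Ro.from_quat([q[1],q[2],q[3],q[0]]).as_matrix();return s,R
E
python3 - <<'E'
import cv2
a=cv2.imread("pics/scene0.png");b=cv2.imread("pics/top0.png")
cv2.imwrite("pics/s_tray.png",cv2.resize(a[235:330,220:340],None,fx=6,fy=6,interpolation=2))
cv2.imwrite("pics/s_stand.png",cv2.resize(a[150:240,300:420],None,fx=6,fy=6,interpolation=2))
cv2.imwrite("pics/t_tray.png",cv2.resize(b[190:290,180:300],None,fx=6,fy=6,interpolation=2)[:600])
cv2.imwrite("pics/t_stand.png",cv2.resize(b[190:270,340:440],None,fx=6,fy=6,interpolation=2)[:600])
E
```

```text
(no output)
```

View pics/s_tray.png

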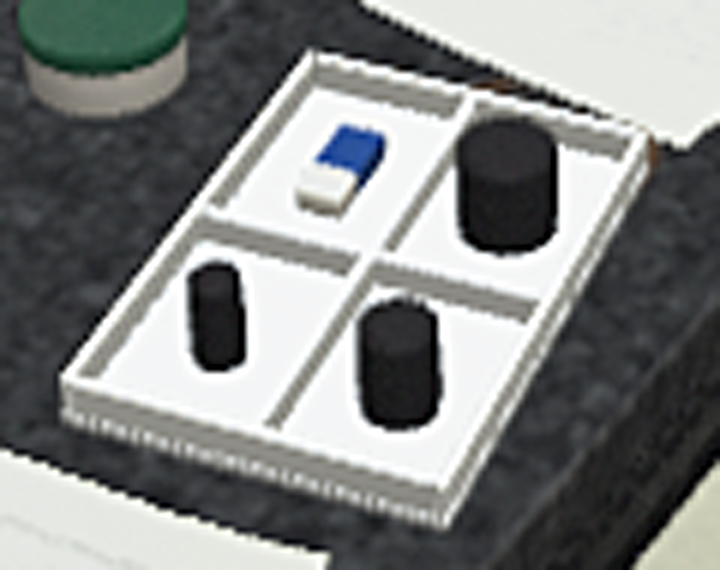

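View pics/s_stand.png

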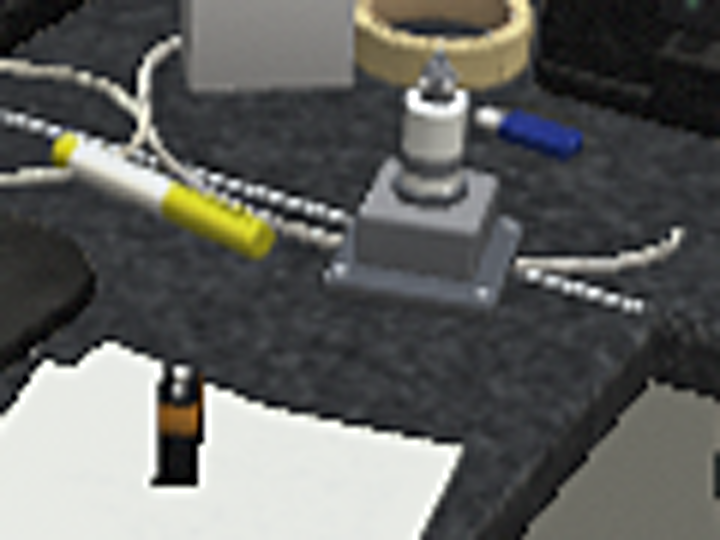

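View pics/t_tray.png

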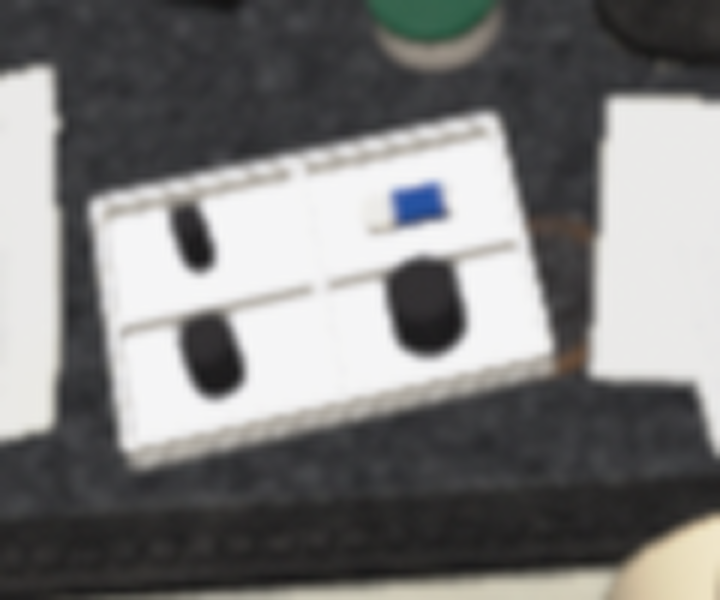

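View pics/t_stand.png

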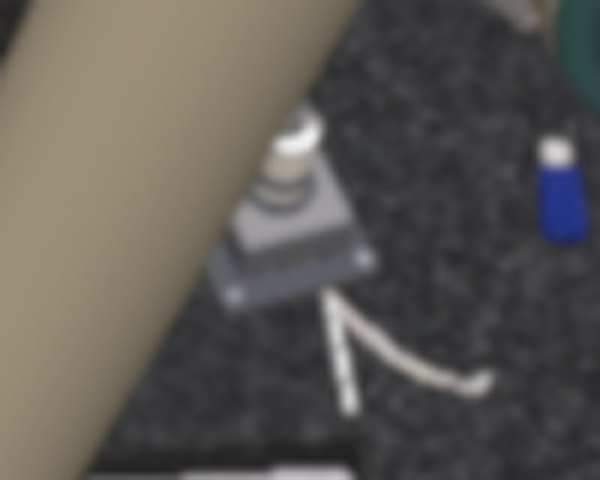

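```bash
python3 - <<'E'
from h import *
S=vision.camera_params("scene");T=vision.camera_params("top")
o=lambda x,y,ox,oy,k=6:((x+.5)/k-.5+ox,(y+.5)/k-.5+oy)
print("C scene",-S["R"].T@S["t"],"top",-T["R"].T@T["t"])
print("cap S",onplane(S,o(399,366,220,235),.023),"crown",onplane(S,o(398,321,220,235),.042))
print("cap T",onplane(T,o(212,354,180,190),.023))
print("tray corners S z=.02:")
for c in[(312,52),(650,135),(445,490),(65,380)]:print(onplane(S,o(*c,220,235),.02))
print("tray corners T z=.02:")
for c in[(92,200),(498,110),(553,352),(128,455)]:print(onplane(T,o(*c,180,190),.02))
print("stand shoulder S",onplane(S,o(437,102,300,150),.09),"block top",onplane(S,o(430,195,300,150),.042))
print("tip",onplane(S,o(438,50,300,150),.115))
print("stand T",onplane(T,o(293,133,340,190),.09))
print("battery S",onplane(S,o(178,375,300,150),.047),"usb",onplane(S,o(540,135,300,150),.01))
s,R=tool();print(R)
E
```

```text
C scene [-0.0146272   0.87763482  0.70266517] top [-0.30553261  0.02371883  1.16872718]
cap S [0.4213248  0.27969294 0.023     ] crown [0.42173514 0.27885819 0.042     ]
cap T [0.42397022 0.27903111 0.023     ]
tray corners S z=.02:
[0.55211169 0.15042988 0.02      ]
[0.4150966  0.12520068 0.02      ]
[0.37809946 0.31635913 0.02      ]
[0.51366907 0.34138794 0.02      ]
tray corners T z=.02:
[0.51694949 0.34281284 0.02      ]
[0.55644476 0.14904134 0.02      ]
[0.41560657 0.12288364 0.02      ]
[0.37507973 0.31396027 0.02      ]
stand shoulder S [ 0.46855049 -0.19860558  0.09      ] block top [ 0.46852313 -0.19846768  0.042     ]
tip [ 0.47055436 -0.19995896  0.115     ]
stand T [ 0.46561087 -0.20194038  0.09      ]
battery S [0.4856274  0.00051707 0.047     ] usb [ 0.47252762 -0.33500705  0.01      ]
[[ 2.43333265e-01 -1.52091657e-04  9.69942730e-01]
 [-9.69941688e-01  1.43559813e-03  2.43333228e-01]
 [-1.42945692e-03 -9.99998958e-01  2.01808740e-04]]
```

arm_command --increments '[0,0,0,-3.5,0,4.2,0,0,0,0,-3.5,0,4.2,0,0,0,0,-3.5,0,4.2,0,0,0,0,-3.5,0,4.2,0,0,0,0,-3.5,0,4.2,0,0,0,0,-3.5,0,4.2,0.2,0,0,0,-3.5,0,4.2,0.35,0,0,0,-3.5,0,4.2,0.35]' --grip_force 60

```text
clock: 1.15
position: [0.3983, -0.2028, 0.4047]
ee_rot: [-0.557, 0.558, -0.435, 0.435]
contact_force: [0.8, -0.8, -0.2]
width: 0.0554
```

```bash
python3 - <<'E'
from h import *
p=vision.camera_params("wrist");im=vision.get_image("wrist")
np.savez("w1.npz",**p)
cv2.imwrite("pics/w1.png",im[:,:,::-1])
s,R=tool();print(s["clock"],s["position"],s["width"],s["qpos"],R[:,0],s["contact_force"])
print(proj(p,[.467,-.2,.09],True))
E
```

```text
1.2 [ 0.40100231 -0.19801017  0.40470166] 0.05536992369697288 [-0.61778963  0.08114053  1.75478536  0.00794006  1.30578831  0.70133878] [ 0.24701552 -0.9689984  -0.00504313] [4.04881927 4.62870137 0.14985191]
[336.94111396 116.22509488]
```

View pics/w1.png

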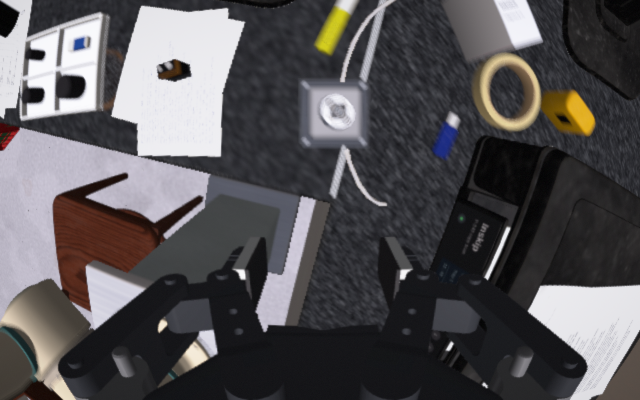

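```bash
python3 - <<'E'
import cv2
a=cv2.imread("pics/w1.png")
cv2.imwrite("pics/w1c.png",cv2.resize(a[70:155,290:380],None,fx=7,fy=7,interpolation=2))
E
```

```text
(no output)
```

View pics/w1c.png

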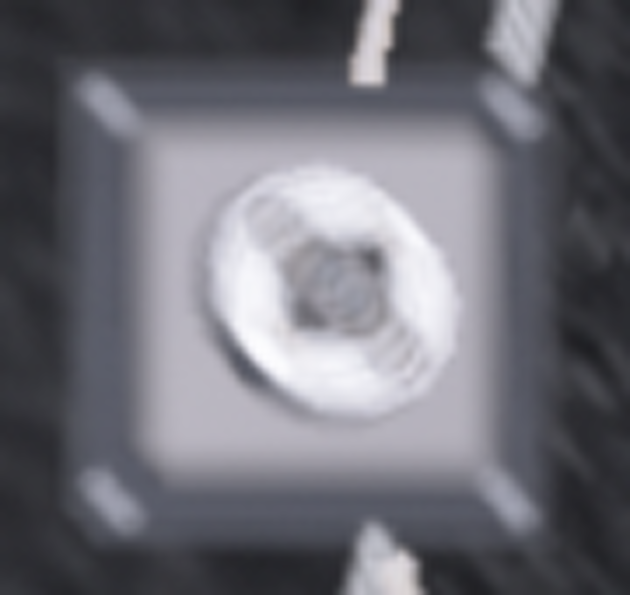

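```bash
python3 - <<'E'
from h import *
p=vision.camera_params("wrist");im=vision.get_image("wrist")
a=im[:,:,::-1]
cv2.imwrite("pics/w2c.png",cv2.resize(a[70:155,290:380],None,fx=7,fy=7,interpolation=2))
cv2.imwrite("pics/w2.png",a)
np.savez("w2.npz",**p)
s,R=tool();print(s["clock"],s["position"])
E
```

```text
1.25 [ 0.39954694 -0.20045773  0.4045778 ]
```

View pics/w2c.png

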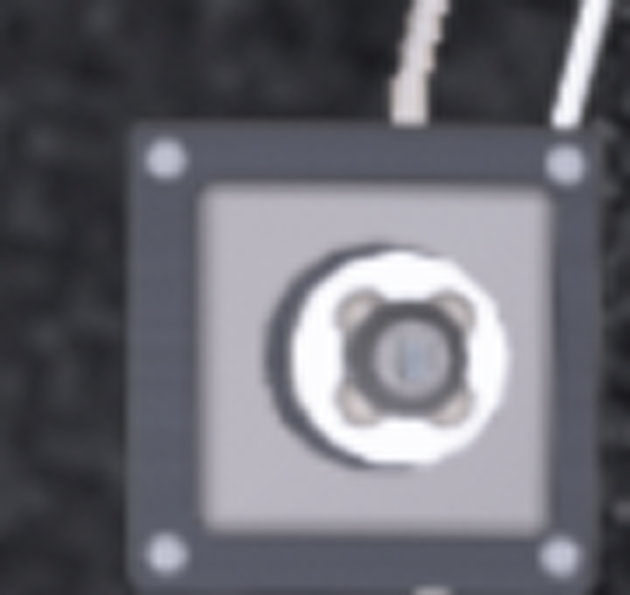

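```bash
python3 - <<'E'
from h import *
p=dict(np.load("w2.npz"))
o=lambda x,y,ox=290,oy=70,k=7:((x+.5)/k-.5+ox,(y+.5)/k-.5+oy)
print("shoulder",onplane(p,o(399,357),.09,True))
print("bead",onplane(p,o(406,357),.0985,True))
q=[onplane(p,o(*c),.012,True) for c in[(165,158),(566,163),(560,555),(165,553)]];print(np.mean(q,0))
print("camC",-p["R"].T@p["t"])
print("cap px",proj(p,[.4225,.279,.042],True))
E
```

```text
shoulder [ 0.46931563 -0.20236586  0.09      ]
bead [ 0.46941256 -0.20261403  0.0985    ]
[ 0.46929947 -0.20250634  0.012     ]
camC [ 0.46484756 -0.18196208  0.37479912]
cap px [27.50115206 98.82458255]
```

arm_command --increments '[0,0,0,-6,0,0.9,0.35,0,0,0,-6,0,0.9,0.35,0,0,0,-6,0,0.9,0.35,0,0,0,-6,0,0.9,0.35,0,0,0,-6,0,0.9,0.35,0,0,0,-6,0,0.9,0.35,0,0,0,-6,0,0.9,0.35,0,0,0,-6,0,0.9,0.35]'

```text
clock: 2.25
position: [0.3504, 0.2801, 0.4047]
ee_rot: [0.558, -0.557, 0.435, -0.435]
contact_force: [0.7, -0.2, 0.7]
width: 0.0557
```

arm_command --increments '[0,0,0,0,0,0,0.35,0,0,0,0,0,0,0.35]'

```text
clock: 2.5
position: [0.3507, 0.2781, 0.4042]
ee_rot: [-0.557, 0.558, -0.435, 0.435]
contact_force: [-0.4, -0.2, -0.1]
width: 0.0555
```

```bash
python3 - <<'E'
from h import *
p=vision.camera_params("wrist");im=vision.get_image("wrist")
a=im[:,:,::-1]
cv2.imwrite("pics/w3.png",a)
np.savez("w3.npz",**p)
s,R=tool();print(s["clock"],s["position"],s["width"],s["qpos"]);print(R)
E
```

```text
2.55 [0.35087654 0.27755787 0.40436061] 0.0555772382456874 [ 5.13946659e-01  8.23400478e-02  1.75428752e+00 -1.06652340e-03
  1.30618056e+00  1.84016352e+00]
[[ 2.42419926e-01 -5.52249667e-04  9.70171260e-01]
 [-9.70170526e-01 -1.49389078e-03  2.42418892e-01]
 [ 1.31545415e-03 -9.99998732e-01 -8.97925241e-04]]
```

View pics/w3.png

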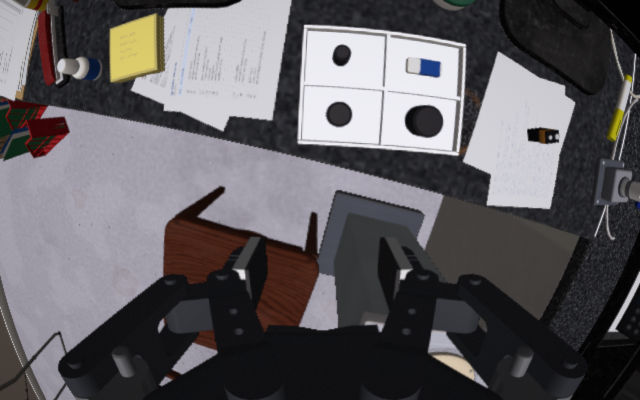

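```bash
python3 - <<'E'
import cv2
a=cv2.imread("pics/w3.png")
cv2.imwrite("pics/w3c.png",cv2.resize(a[75:155,290:390],None,fx=7,fy=7,interpolation=2))
E
```

```text
(no output)
```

View pics/w3c.png

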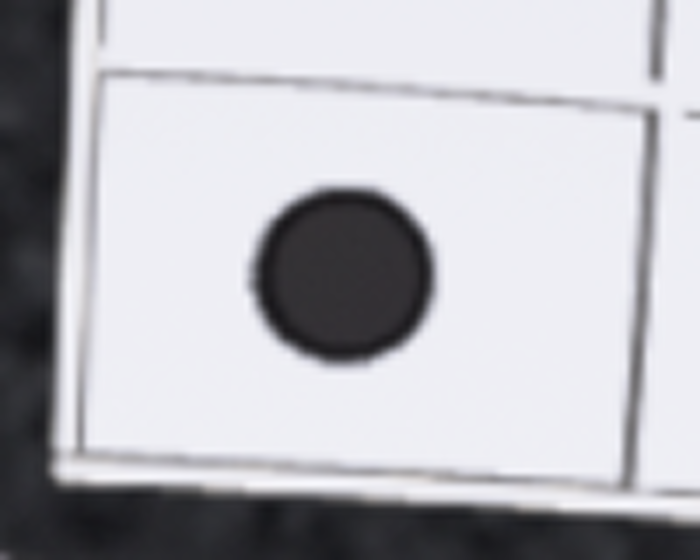

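```bash
python3 - <<'E'
from h import *
p=dict(np.load("w3.npz"))
o=lambda x,y,ox=290,oy=75,k=7:((x+.5)/k-.5+ox,(y+.5)/k-.5+oy)
c=onplane(p,o(345,275),.042,True);print(c, onplane(p,o(343,275),.03,True))
s,R=tool();d=np.array([c[0],c[1],.189])-s["position"];print(R.T@d*100,s["position"])
E
```

```text
[0.42279539 0.27690651 0.042     ] [0.42301747 0.27660363 0.03      ]
[ 1.77831965 21.5321595   6.98090728] [0.35087654 0.27755787 0.40436061]
```

arm_command --increments '[0,0,0,0.6,4,2.3,0.5,0,0,0,0.6,4,2.3,0.5,0,0,0,0.6,4,2.4,0.5,0,0,0,0,2,0,0.5,0,0,0,0,0,0,0.5,0,0,0,0,0,0,0.5]'

```text
clock: 3.3
position: [0.4236, 0.2773, 0.2656]
ee_rot: [0.558, -0.557, 0.435, -0.436]
contact_force: [0.4, 1.2, -0.0]
width: 0.0426
```

```bash
python3 - <<'E'
from h import *
p=vision.camera_params("wrist");im=vision.get_image("wrist")
cv2.imwrite("pics/w4.png",im[:,:,::-1])
s,R=tool();print(s["clock"],s["position"],s["width"]);
print(R.T@(np.array([.4229,.2768,.189])-s["position"])*100, proj(p,[.4229,.2768,.042],True))
E
```

```text
3.35 [0.42354338 0.27764225 0.26595456] 0.04297101102648713
[ 0.06851322  7.69522128 -0.10073046] [322.06944256 220.77106745]
```

View pics/w4.png

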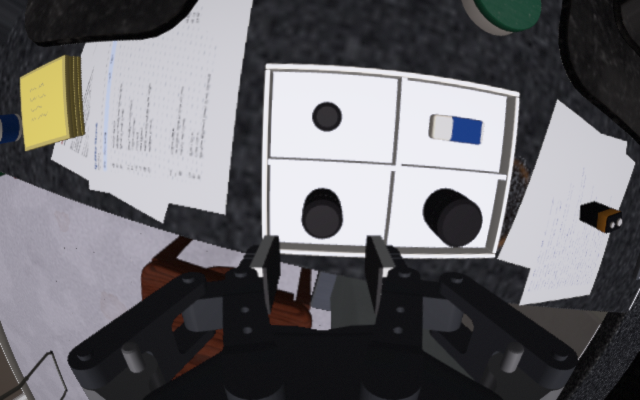

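arm_command --increments '[0,0,0,0.05,3,-0.1,0.5,0,0,0,0,2.5,0,0.5,0,0,0,0,1.2,0,0.5,0,0,0,0,1,0,0.5,0,0,0,0,0,0,0.5,0,0,0,0,0,0,0.5]'

```text
clock: 4.1
position: [0.4225, 0.2777, 0.1883]
ee_rot: [0.558, -0.557, 0.435, -0.435]
contact_force: [-0.4, -0.3, 0.6]
width: 0.0426
```

```bash
python3 - <<'E'
from h import *
im=vision.get_image("wrist")
cv2.imwrite("pics/w5.png",im[:,:,::-1])
s,R=tool();print(s["clock"],s["position"],s["width"],s["contact_force"]);
E
```

```text
4.15 [0.42247513 0.27771956 0.18833804] 0.043068013908086705 [ 0.00329601  0.32386034 -0.04665543]
```

View pics/w5.png

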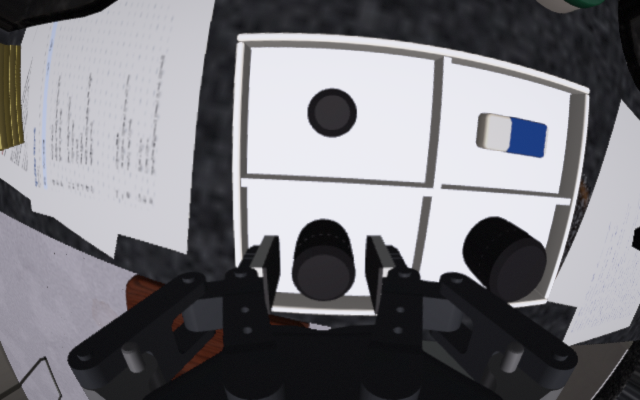

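arm_command --increments '[0,0,0,0,0,0,1,0,0,0,0,0,0,1,0,0,0,0,0,0,1,0,0,0,0,0,0,1]' --grip_force 70

```text
clock: 4.65
position: [0.4224, 0.2777, 0.1885]
ee_rot: [0.558, -0.557, 0.435, -0.435]
contact_force: [-1.1, 0.3, 6.4]
width: 0.0262
```

```bash
python3 - <<'E'
from h import *
im=vision.get_image("wrist")
cv2.imwrite("pics/w6.png",cv2.resize(im[180:340,200:440,::-1],None,fx=3,fy=3))
s,R=tool();print(s["clock"],s["position"],s["width"],s["contact_force"]);
E
```

```text
4.7 [0.42243331 0.27769336 0.18852109] 0.026711388706401013 [ 0.22954075 -0.6385947   5.90992697]
```

View pics/w6.png

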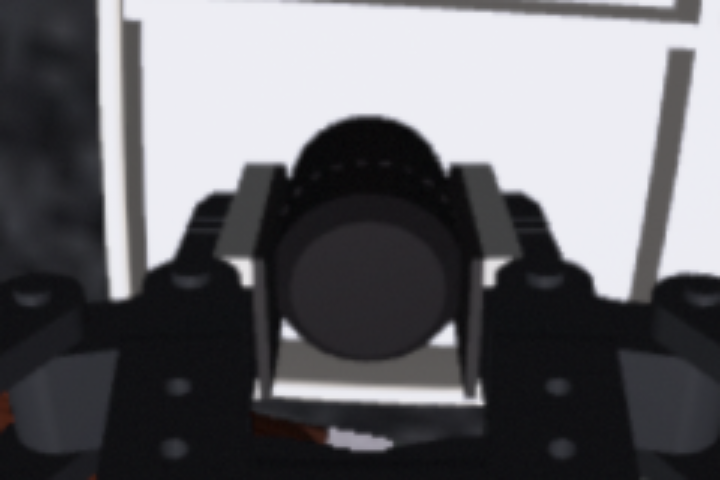

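arm_command --increments '[0,0,0,0,-1,0,1,0,0,0,0,-4,0,1,0,0,0,0,-5,0,1,0,0,0,0,-5,0,1,0,0,0,0,-4,0,1,0,0,0,0,0,0,1,0,0,0,0,0,0,1]'

```text
clock: 5.58
position: [0.4216, 0.2773, 0.3773]
ee_rot: [-0.557, 0.558, -0.435, 0.435]
contact_force: [-0.3, 0.3, -0.2]
width: 0.0266
```

```bash
python3 - <<'E'
from h import *
im=vision.get_image("wrist")
cv2.imwrite("pics/w7.png",cv2.resize(im[180:340,200:440,::-1],None,fx=3,fy=3))
s,R=tool();print(s["clock"],s["position"],s["width"],s["contact_force"]);
print(R.T@(np.array([.4693,-.2025,.385])-s["position"])*100)
E
```

```text
5.625 [0.42153707 0.27724509 0.37657034] 0.026743351084808267 [-0.33449497 -0.19725914 -0.98977511]
[47.69529742 -0.79681934 -7.04278087]
```

View pics/w7.png

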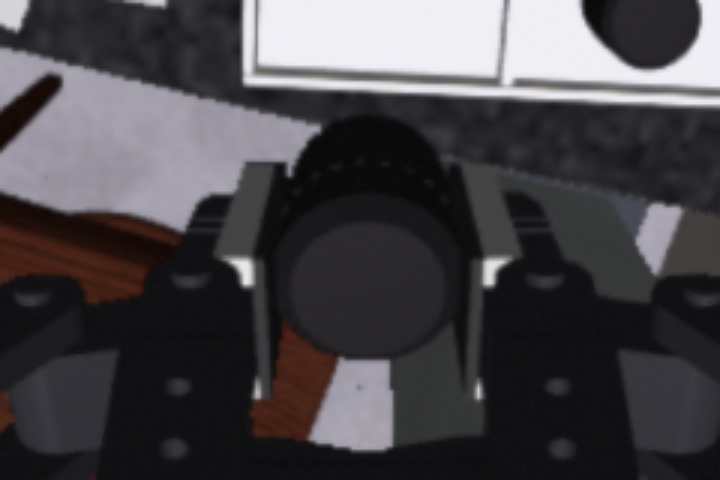

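Cap is firmly held and unchanged in the grip (crown centre at the same pixel). Carry over to the stand.

arm_command --increments '[0,0,0,6,0,-0.9,1,0,0,0,6,0,-0.9,1,0,0,0,6,0,-0.9,1,0,0,0,6,0,-0.9,1,0,0,0,6,0,-0.9,1,0,0,0,6,0,-0.9,1,0,0,0,6,0,-0.9,1,0,0,0,5.7,0,-0.7,1]'

```text
clock: 6.62
position: [0.4698, -0.2041, 0.376]
ee_rot: [-0.557, 0.557, -0.436, 0.434]
contact_force: [0.8, -0.2, -0.4]
width: 0.0265
```

arm_command --increments '[0,0,0,0,2,0,1,0,0,0,0,2,0,1,0,0,0,0,0,0,1,0,0,0,0,0,0,1]'

```text
clock: 7.12
position: [0.4704, -0.2021, 0.3375]
ee_rot: [-0.558, 0.558, -0.435, 0.435]
contact_force: [0.2, 0.0, 0.2]
width: 0.0267
```

```bash
python3 - <<'E'
from h import *
p=vision.camera_params("wrist");a=vision.get_image("wrist")
cv2.imwrite("pics/w8.png",a[:,:,::-1])
for n in("scene","top"):
    cv2.imwrite(f"pics/{n}8.png",vision.get_image(n)[:,:,::-1])
s,R=tool();print(s["clock"],s["position"],s["width"],s["contact_force"]);print(R)
print(R.T@(np.array([.4693,-.2025,.275])-s["position"])*100)
print("wrist proj shoulder",proj(p,[.4693,-.2025,.09],True))
E
python3 -c "
import cv2
a=cv2.imread('pics/scene8.png');cv2.imwrite('pics/scene8c.png',cv2.resize(a[100:220,310:430],None,fx=5,fy=5,interpolation=2))"
```

```text
7.275 [ 0.47058382 -0.20202338  0.33840143] 0.02649350632403454 [ 0.36624686 -0.76932499 -0.26210462]
[[ 2.43800960e-01  1.17226477e-03  9.69824581e-01]
 [-9.69824711e-01 -7.97520341e-04  2.43801957e-01]
 [ 1.05925527e-03 -9.99998995e-01  9.42455115e-04]]
[ 0.00820844  6.34002365 -0.14210379]
wrist proj shoulder [322.0037301 210.1092353]
```

View pics/w8.png

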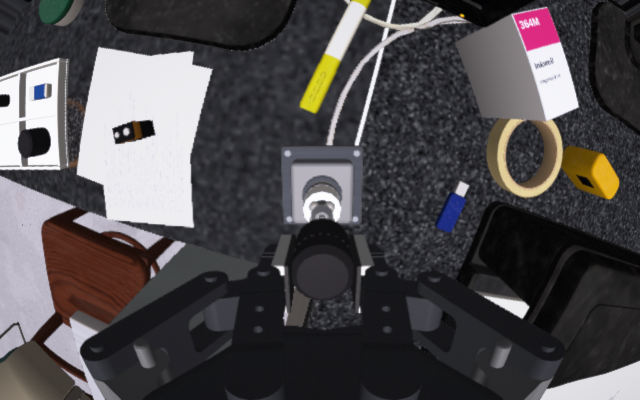

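View pics/scene8c.png

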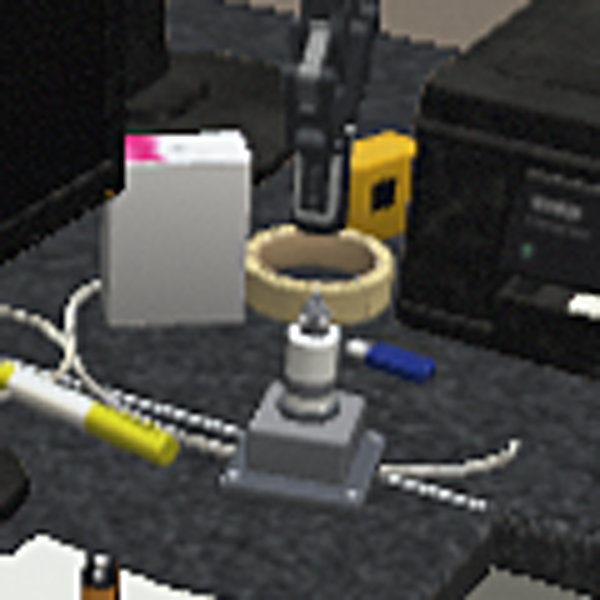

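View pics/top8.png

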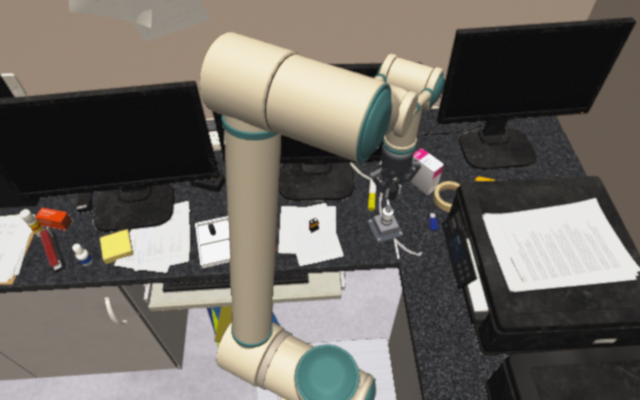

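```bash
python3 - <<'E'
from h import *
p=vision.camera_params("wrist");im=cv2.imread("pics/w8.png")
s,R=tool();P=s["position"]
k=4;ox,oy=240,170
big=cv2.resize(im[170:310,240:400],None,fx=k,fy=k,interpolation=2)
dr=lambda uv,c:cv2.circle(big,tuple(int(round((a+.5-b)*k)) for a,b in zip(uv,(ox,oy))),1,c,-1)
th=np.linspace(0,2*np.pi,60)
for h,c in((.1845,(0,255,0)),(.1465,(0,0,255))):
    for t in th: dr(proj(p,P+R@np.array([.014*np.cos(t),h,.0003+.014*np.sin(t)]),True),c)
for t in th:
    dr(proj(p,[.4693+.014*np.cos(t),-.2025+.014*np.sin(t),.09],True),(255,0,0))
    dr(proj(p,[.4693+.0113*np.cos(t),-.2025+.0113*np.sin(t),.0985],True),(255,255,0))
cv2.imwrite("pics/w8o.png",big)
E
```

```text
(no output)
```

View pics/w8o.png

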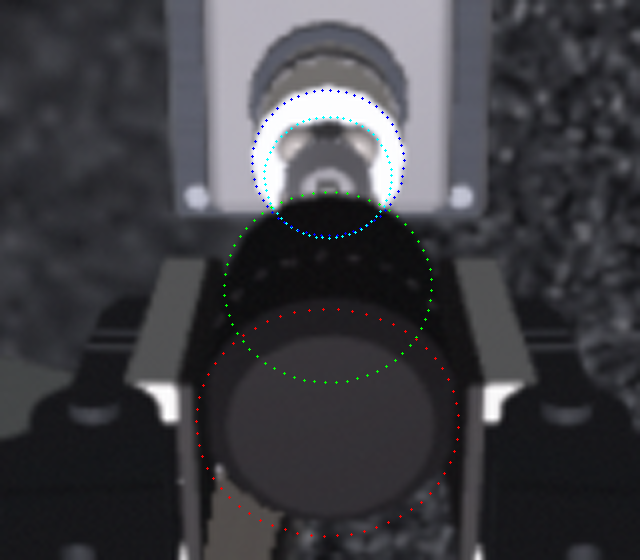

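arm_command --increments '[0,0,0,0,1.6,-0.14,1,0,0,0,0,1.6,0,1,0,0,0,0,0,0,1,0,0,0,0,0,0,1,0,0,0,0,0,0,1]' --grip_force 90

```text
clock: 7.9
position: [0.4693, -0.2026, 0.3066]
ee_rot: [0.558, -0.558, 0.434, -0.436]
contact_force: [1.0, 0.5, -1.0]
width: 0.0259
```

```bash
python3 - <<'E'
from h import *
p=vision.camera_params("wrist");im=vision.get_image("wrist")[:,:,::-1]
a=vision.get_image("scene")[:,:,::-1]
s,R=tool();P=s["position"];print(s["clock"],P,s["width"],s["contact_force"],R.T@(np.array([.4693,-.2025,.275])-P)*100)
big=cv2.resize(im[160:300,250:390],None,fx=4,fy=4,interpolation=2)
b2=cv2.resize(a[130:190,350:410],None,fx=4,fy=4,interpolation=2)
big[:240,:0]=0
out=np.zeros((560,800,3),np.uint8);out[:,:560]=big;out[:240,560:]=b2
cv2.imwrite("pics/w9.png",out)
E
```

```text
8.0 [ 0.46914608 -0.20257017  0.30633358] 0.02572813298307763 [ 0.08888349 -0.35377262 -0.77926955] [-0.00628525  3.13336679  0.01384001]
```

View pics/w9.png

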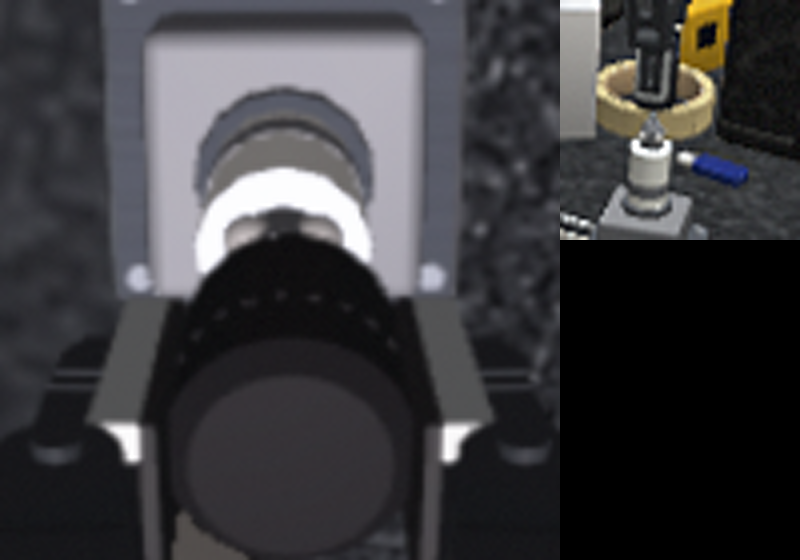

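arm_command --increments '[0,0,0,0,0.5,0,1,0,0,0,0,0.5,0,1,0,0,0,0,0.5,0,1,0,0,0,0,0,0,1,0,0,0,0,0,0,1]'

```text
clock: 8.62
position: [0.469, -0.2025, 0.2907]
ee_rot: [-0.557, 0.558, -0.435, 0.435]
contact_force: [0.1, 0.1, -0.7]
width: 0.0258
```

arm_command --increments '[0,0,0,0,0.2,0,1,0,0,0,0,0.2,0,1,0,0,0,0,0.1,0,1,0,0,0,0,0,0,1]'

```text
clock: 9.12
position: [0.4691, -0.2024, 0.2859]
ee_rot: [0.558, -0.557, 0.435, -0.435]
contact_force: [-0.4, 0.9, 2.1]
width: 0.0258
```

arm_command --increments '[0,0,0,0,0.1,0,1,0,0,0,0,0.1,0,1,0,0,0,0,0,0,1]'

```text
clock: 9.5
position: [0.4692, -0.2023, 0.2847]
ee_rot: [0.558, -0.557, 0.435, -0.435]
contact_force: [-1.3, 2.2, 7.3]
width: 0.0255
```

arm_command --increments '[0,0,0,0,0.1,0,1,0,0,0,0,0.1,0,1,0,0,0,0,0,0,1]'

```text
clock: 9.88
position: [0.469, -0.2021, 0.282]
ee_rot: [0.558, -0.557, 0.435, -0.435]
contact_force: [0.3, 2.4, 4.5]
width: 0.0263
```

arm_command --increments '[0,0,0,0,0.1,0,1,0,0,0,0,0.1,0,1,0,0,0,0,0,0,1]'

```text
clock: 10.25
position: [0.4688, -0.2023, 0.2785]
ee_rot: [-0.557, 0.558, -0.436, 0.434]
contact_force: [3.0, 1.8, -7.2]
width: 0.026
```

arm_command --increments '[0,0,0,0,0.1,0,1,0,0,0,0,0.1,0,1,0,0,0,0,0.1,0,1,0,0,0,0,0,0,1]'

```text
clock: 10.75
position: [0.469, -0.2029, 0.2771]
ee_rot: [-0.557, 0.558, -0.435, 0.435]
contact_force: [-0.2, 0.8, -1.3]
width: 0.026
```

arm_command --increments '[0,0,0,0,0.1,0,1,0,0,0,0,0.1,0,1,0,0,0,0,0,0,1]'

```text
clock: 11.12
position: [0.4689, -0.2026, 0.2747]
ee_rot: [-0.557, 0.558, -0.435, 0.435]
contact_force: [0.2, -0.4, 0.2]
width: 0.0263
```

arm_command --increments '[0,0,0,0,0.1,0,1,0,0,0,0,0.1,0,1,0,0,0,0,0,0,1]'

```text
clock: 11.5
position: [0.4689, -0.2025, 0.2745]
ee_rot: [-0.557, 0.558, -0.435, 0.435]
contact_force: [-3.1, 0.6, 13.0]
width: 0.0262
```

arm_command --increments '[0,0,0,0,0.1,0,1,0,0,0,0,0.1,0,1,0,0,0,0,0,0,1]'

```text
clock: 11.88
position: [0.4688, -0.2024, 0.2745]
ee_rot: [-0.558, 0.558, -0.434, 0.436]
contact_force: [-6.4, 3.3, 24.9]
width: 0.0258
```

arm_command --increments '[0,0,0,0,0,0,1,0,0,0,0,0,0,1,0,0,0,0,0,0,1,0,0,0,0,0,0,1]'

```text
clock: 12.38
position: [0.4688, -0.2024, 0.2745]
ee_rot: [-0.558, 0.558, -0.434, 0.436]
contact_force: [-6.5, 2.8, 25.5]
width: 0.0266
```

```bash
python3 - <<'E'
from h import *
im=vision.get_image("wrist")[:,:,::-1]
a=vision.get_image("scene")[:,:,::-1]
s,R=tool();print(s["clock"],s["position"],s["width"],s["contact_force"],R[:,1])
out=np.zeros((560,800,3),np.uint8);out[:400,:]=cv2.resize(im,(640,400))[:, :].repeat(1,0)[:,:640] if 0 else 0
out[:300,:480]=cv2.resize(im,(480,300));out[:300,480:780]=cv2.resize(a[130:190,345:405],None,fx=5,fy=5,interpolation=2)
out[300:,:500]=cv2.resize(a[225:329,215:415],(500,260),interpolation=2)
cv2.imwrite("pics/w10.png",out)
E
```

```text
12.475 [ 0.46876711 -0.20244052  0.27447834] 0.025911158010706713 [-6.17467364  3.60399527 25.47793385] [ 0.0015494  -0.00147085 -0.99999772]
```

View pics/w10.png

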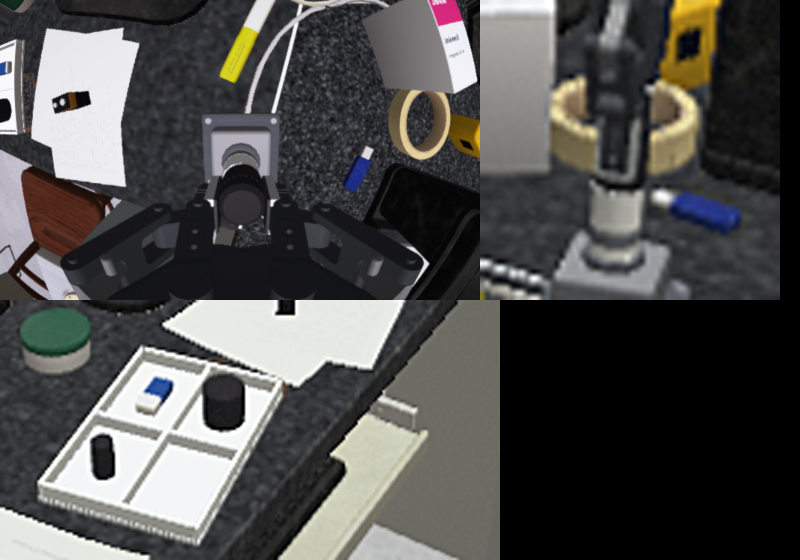

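The picture shows the cap seated on the barrel with no nib, neck or bright shoulder visible between them. The other caps and the eraser are still in their compartments. The push holds steady at about 25 N.

```bash
python3 -c "
from rig import ticket
print(ticket.sign_off())"
```

```text
the job is handed in; nothing more can be done
None
```

I picked the middle-sized cap from the front-left compartment and pushed it straight down onto the marker until it sat home. I handed the job in at about 12.5 s, still gripping and pressing.

- **Snap bead:** the upward push reached at least 7 N at the bead, then reversed to about 7 N downward as the click drew the cap in. The last 2 mm or so were free.
- **Seating:** the cap hit a hard stop at tool height 0.2745 m. That puts its rim at about 90 mm, which is the shoulder height.
- **Final press:** it held steady at about 25 N down and about 7 N sideways. The grip was set to 90 N and the tool was vertical.
- **Other things:** in the last pictures the other two caps and the eraser were still in their compartments. The battery, memory stick and highlighter looked undisturbed.
- **Disagreement:** the finger opening read 26–27 mm on the 28 mm cap, and I did not find out why. The cap did not slip visibly in the grip.

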